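# Bring the red jar round to the pointer and hold the carousel

## Robot

A 6-joint arm with a two-finger parallel gripper is mounted at the origin on the work surface. World frame = base frame: x ahead of the robot, y to its left, z up, the work surface at z = 0. Lengths are in mm, angles in rad, forces in N, time in s.
With the tool pointing down it reaches from about 350 to 975 mm from the base axis. Payload 7.1 kg.
Tool frame: the origin (TCP) lies at the very end of the fingers, on their centre line; the grasp point (between the pads) lies 19 mm behind it (ctrl.grip_point_offset is the distance from the TCP to the grasp point, in mm); z points along the fingers, y is the direction in which the jaws open and shut (so a half turn about z gives the same grasp; the last joint's range is limited). The gripper opens to 88 mm and grips with 3 to 60 N. Pads are 20 mm wide; open, the fingers measure 115 mm over their backs; the gripper's body (75 mm by 178 mm) begins 61 mm behind the grasp point.
Start: joints at [-1.368, 0.423, 1.63, -0, 1.089, -0.019], TCP at [137.511, -609.668, 222.675] pointing down, gripper open.
Joint ranges: [-3, 3], [-0.9, 2.11], [0.09, 2.58], [-1.31, 4.45], [0.11, 2.69], [-2.54, 2.54]. Speed limits (rad/s): [2.39, 2.39, 3.01, 3.14, 3.14, 3.14].

## Interface

Orientations are given as a rotation vector (axis times angle).
In Python, from workcell import ctrl gives the robot as it stands.
- The arm moves only by the tool move_arm, never from a script. Its argument "increments" is one flat list of numbers, 5 for each row, row after row: the closure in counts, from 0 (fully open) to 255 (shut), then the shift along the tool's x, y, z in mm, then the turn about the tool's z in degrees. In form: [grip, dx, dy, dz, yaw, grip, dx, dy, dz, yaw, ...]. A call has 1 to 12 rows; each row is the pose to reach, as a shift and turn from the pose measured when the call began, along the tool's axes at that moment; what a row does not reach only later rows make up. A row lasts 1/8 s, in which the tool goes at most 62.5 mm and 10.7 degrees, less where a joint would pass 70% of its speed; a pose out of reach is approached as far as the arm can. A call with a gripper value outside its range is refused whole. The fingers move at their own pace and stop on an object; the grip force is fixed at half the most. Time passes only in rows, so rows that repeat a pose let the fingers close. It gives the time, the measured TCP pose, the force and the opening at its end, in the units of the state.
- ctrl.get_obs(): the state, without advancing time (a new reading comes with each control period).
- ctrl.get_image(name): name is "scene" or "top" or "wrist"; returns a dict with "frame" (384x512x3 uint8, red, green, blue), "vertical_fov" (degrees; the focal length in pixels is half the picture's height over the tangent of half this angle, whatever the lens; pixels are square), "cx", "cy" (the principal point, pixels), "pose" (4x4, takes a point from camera to world coordinates); the wrist camera has in their place "mount" (4x4, takes a point from camera to tool coordinates, whose origin is the TCP and whose axes are the flange's). Camera axes: x right, y down, z forward; pixel columns grow to the right and rows downward; lengths in mm; the calibration is good to about 2 mm. A picture is of the moment at which its call begins: read the wrist's pose just before it. There is no depth.
- ctrl.close_job(): hands the job in, once; it reports no verdict.
The state is a dict: "t": time; "qpos": joint angles; "qvel": joint speeds; "joint_torque": joint torques, N m; "ee_pos": TCP position; "orientation": TCP orientation; "ft_force": force on the tool from outside, world axes, zero at the start; "moment": the same for the moment, N m; "width": finger opening in mm.
Only numpy, scipy, OpenCV 4.12 (cv2) and the standard library are available. Lean on these libraries where they do the work, as an engineer would, in place of code of your own. Each camera call takes 0.05 s, during which the arm holds its last target.

## Task

Turn the jar carousel, without sending it spinning and only by the wooden knob on its top, until the red jar stands squarely at the brass pointer on the foot. Finish while still gripping the knob, holding the carousel still there so that the jar's stopper can be pulled: do not let go at the end. Do not touch the jars or the turning board, and leave the corkscrew, can opener, church key and cork where they lie.

Things in the scene. Friction and masses are not known exactly. Their poses are not given: they have to be found in the camera images.
- foot: Fixed dark wooden foot of the carousel, a disc 190 mm across and 24 mm tall standing on the counter; it cannot move. Origin: centre of its underside, on the carousel's vertical axis. From it a black strip 56 mm wide, 6 mm thick, with a brass arrow 26 to 42 mm wide on it (16 mm above the counter) sticks out past the turning board, to 235 mm from the axis: the pointer. The origin's -x axis points along the pointer, z up.
- carousel (a joint): Turning angle of the carousel about its vertical axis, rad, growing anticlockwise seen from above, without stops. At 0 (or any whole turn) the red jar stands exactly at the pointer. It turns on a free bearing: light friction (about 0.10 N m plus 0.15 N m per rad/s), no spring; it stays where it is left once it has stopped.
- rack: The part that turns: a round wooden board 300 mm across, 14 mm thick, its top 40 mm above the counter, carrying five fixed jars 64 mm wide evenly spaced, their centres 108 mm from the axis; four are white with cork stoppers, one is red with a red stopper. Jar tops are 132 mm above the counter. Not to be touched. Origin: on the axis at counter height; its -x axis points to the red jar.
- red_jar (a point): Centre of the top of the red jar's stopper, 108 mm from the carousel's axis and 132 mm above the counter.
- knob: Round light wooden knob on the carousel's axis, fixed to the turning part by a 16 mm steel spindle: 42 mm in diameter, from 165 to 217 mm above the counter, full width from 172 to 212 mm. It can be gripped from above at any yaw; turning the gripped knob turns the carousel one to one. Origin: on the axis at counter height.
- knob_mid (a point): Point on the knob's axis at the height to grip, 195 mm above the counter and 22 mm below the knob's top.
- corkscrew: Bystander: chrome winged corkscrew lying on the counter with its levers spread, about 140 x 105 mm, 38 mm tall. Origin under its middle.
- can_opener: Bystander: steel butterfly can opener with two red handles lying on the counter, about 145 x 60 mm, 41 mm tall. Origin under its middle.
- church_key: Bystander: flat stainless church key lying on the counter, about 125 x 26 mm, 5 mm thick. Origin under its middle.
- cork: Bystander: tan natural cork standing on its end, 24 mm in diameter, 44 mm tall. Origin at the centre of its underside.

How it is judged (in metres and radians):
At the end, for the whole second after the job is handed in: The centre of the red jar is within 12 mm sideways of the line from the carousel's axis along the pointer, on the pointer's side; the carousel turns slower than 0.05 rad/s, and the fingers are still holding the knob (more than 2 N of contact) through the last second (x of red_jar in the frame of foot below -0.05 m and y of red_jar in the frame of foot between -0.012 and 0.012 m and velocity of joint carousel between -0.05 and 0.05 rad/s and contact force between the fingers and knob above 2 N); the arm keeps its last pose, push and grip.
It fails at once if the corkscrew, can opener, church key or cork is shoved more than 20 mm from its place (distance of any of corkscrew, can_opener, church_key, cork from where it was at the start of the episode above 0.02 m).
It fails at once if the turning board or its jars are touched with more than 2 N instead of the knob (contact force between any of the fingers, the arm and rack above 2 N).
It fails at once if the carousel is spun faster than 6 rad/s (velocity of joint carousel above 6 rad/s or velocity of joint carousel below -6 rad/s).
It also fails if it takes over 72 s, if anything falls off the work surface, if the arm or the gripper's body presses on something with over 40 N, if the wrist force passes 120 N, or if a joint passes its speed limit or range.

## Working session

There is one attempt and no reset: what is moved stays moved. The work goes in short steps, Python scripts to look and compute and a tool call to move; the robot and the scene stay as the last step left them, time stands still between calls to the robot, and variables do not carry over. Pictures are saved under pics/ and viewed, and the job is handed in when it is done.

Besides the shell and the picture viewer there is one more tool, called as name(argument=value, ...) on one line, values as JSON. move_arm: Moves the arm, as the interface text tells. Its arguments: {"type":"object","properties":{"increments":{"type":"array","items":{"type":"number"}}},"required":["increments"]}

```bash
mkdir -p pics; python3 - <<'E'
from workcell import ctrl
import cv2,numpy as np
o=ctrl.get_obs();print({k:np.round(v,3) for k,v in o.items()})
for n in("scene","top","wrist"):
    d=ctrl.get_image(n);cv2.imwrite(f"pics/{n}0.png",d["frame"][:,:,::-1]);print(n,d["vertical_fov"],d["cx"],d["cy"],np.round(d.get("pose",d.get("mount")),3).tolist())
E
```

```text
{'t': np.float64(0.0), 'qpos': array([-1.368,  0.424,  1.631,  0.   ,  1.089, -0.019]), 'qvel': array([-0.001,  0.001, -0.001, -0.002, -0.001,  0.   ]), 'joint_torque': array([ 1.0000e-03, -5.4462e+01, -2.7367e+01,  6.5000e-02,  2.3000e-02,
       -0.0000e+00]), 'ee_pos': array([ 137.403, -609.115,  221.88 ]), 'orientation': array([-3.121, -0.348,  0.   ]), 'ft_force': array([ 0.338, -1.019,  0.003]), 'moment': array([ 0.017, -0.009,  0.022]), 'width': np.float64(87.991)}
scene 43.74647924891268 248.50902913378923 196.1307901881431 [[0.883, 0.322, -0.342, 958.776], [0.47, -0.597, 0.65, -655.602], [0.006, -0.735, -0.678, 875.612], [0.0, 0.0, 0.0, 1.0]]
top 55.75721659070876 255.36912540048084 188.0765275123823 [[0.005, -0.997, 0.077, 527.624], [-1.0, -0.006, -0.006, 48.632], [0.007, -0.077, -0.997, 967.509], [0.0, 0.0, 0.0, 1.0]]
wrist 65.57697042335816 255.34549748995394 198.2557806848344 [[-0.0, -0.963, -0.271, 74.722], [1.0, -0.0, -0.001, -0.206], [0.001, -0.271, 0.963, -162.696], [0.0, 0.0, 0.0, 1.0]]
```

View pics/top0.png

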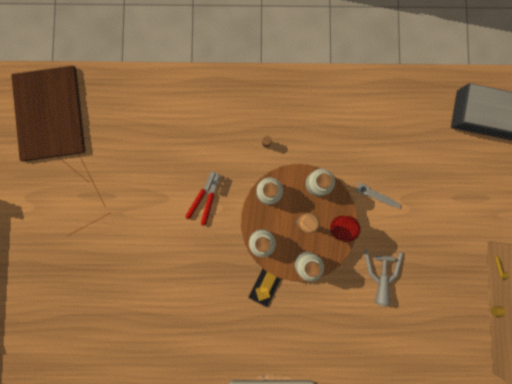

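View pics/scene0.png

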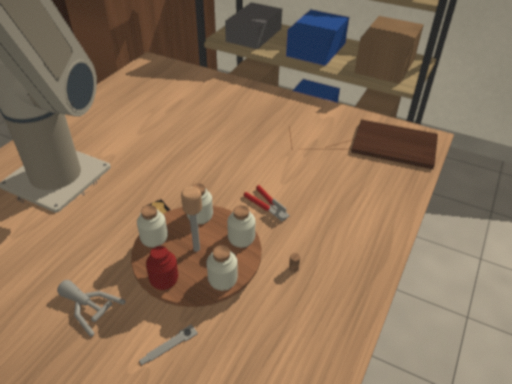

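The top view shows the knob near (308,223), the red jar near (345,228), and the pointer's brass arrow near (265,287), pointing down-left. I'll measure these next.

```bash
cat > h.py <<'E'
from workcell import ctrl
import cv2,numpy as np
def cam(d,pose=None):
    f=d["frame"].shape[0]/2/np.tan(np.radians(d["vertical_fov"])/2)
    return f,d["cx"],d["cy"],(d["pose"] if pose is None else pose)
def ray(d,u,v,z,pose=None):
    f,cx,cy,P=cam(d,pose)
    r=P[:3,:3]@np.array([(u-cx)/f,(v-cy)/f,1]);o=P[:3,3]
    return o+r*(z-o[2])/r[2]
E
python3 - <<'E'
from h import *
d=ctrl.get_image("top");im=d["frame"];hsv=cv2.cvtColor(im,cv2.COLOR_RGB2HSV)
for (u,v) in [(308,223),(345,228),(345,220),(265,285),(285,215),(311,270)]:print((u,v),hsv[v,u])
big=cv2.resize(im[150:320,170:420],None,fx=3.2,fy=3.2,interpolation=cv2.INTER_CUBIC);cv2.imwrite("pics/topcrop.png",big[:600,:800,::-1])
H,S,V=[hsv[...,i].astype(int) for i in range(3)]
red=((H<8)|(H>172))&(S>170);red[:,:240]=0
brass=(H>17)&(H<30)&(S>150);brass[:260]=0;brass[:,:240]=0;brass[:,300:]=0
for n,m in(("red",red),("brass",brass)):
    k,l,st,c=cv2.connectedComponentsWithStats(m.astype(np.uint8))
    for i in range(1,k):
        if st[i,4]>20:print(n,st[i],c[i])
E
```

```text
(308, 223) [ 16 147 175]
(345, 228) [  2 227  91]
(345, 220) [  4 227 120]
(265, 285) [ 20 200 162]
(285, 215) [ 13 180 139]
(311, 270) [ 14 150 143]
red [330 216  30  26 596] [344.83389262 227.91946309]
brass [255 272  22  29 342] [265.34795322 286.57602339]
```

View pics/topcrop.png

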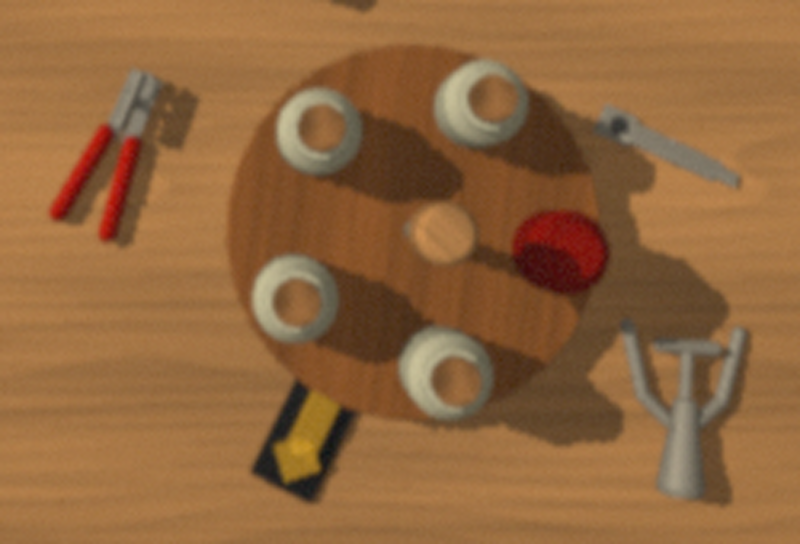

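```bash
python3 - <<'E'
from h import *
d=ctrl.get_image("top")
g=lambda p,z:ray(d,170+p[0]/3.2,150+p[1]/3.2,z)
k=g((443,233),215);print("knob",k)
cs=[g(p,132)[:2] for p in[(323,128),(493,98),(298,303),(458,380)]]
print(np.round(cs,1))
from scipy.optimize import least_squares
r=least_squares(lambda q:np.concatenate([np.array(c)-q[:2]-108*np.array([np.cos(q[2]+2*np.pi/5*j),np.sin(q[2]+2*np.pi/5*j)]) for c,j in zip(cs,[1,0,2,3])]),[k[0],k[1],-.3]) 
print("fit",r.x,np.round(r.fun,1)); ax=r.x[:2]
# red is j=4
a=r.x[2]+2*np.pi/5*4;print("red ang fit",np.degrees(a)%360)
rc=ray(d,344.8,227.9,110)[:2];print("red direct",rc,np.degrees(np.arctan2(*(rc-ax)[::-1]))%360)
b=ray(d,265.35,286.6,16)[:2];t=g((288,486),16)[:2]
strip=[g(p,12)[:2] for p in[(252,470),(315,500)]]
m=np.mean(strip,0)
for n,p in(("brass",b),("tip",t),("stripend",m)):
    v=p-ax;print(n,p,np.hypot(*v),np.degrees(np.arctan2(v[1],v[0]))%360)
print(np.hypot(*(strip[0]-strip[1])))
# board
im=d["frame"]
for p in[(228,220),(601,215),(415,44),(415,415)]:print(g(p,40))
# wish tool axes
o=ctrl.get_obs()
from scipy.spatial.transform import Rotation as R
print(R.from_rotvec(o["orientation"]).as_matrix().round(3), o["ee_pos"])
E
```

```text
knob [514.55962757 -66.15645969 215.        ]
[[ 588.1    7.4]
 [ 610.6 -115.6]
 [ 462.9   25. ]
 [ 409.2  -88.8]]
fit [ 5.14117013e+02 -6.97889969e+01 -4.47305528e-01] [-0.5 -1.  -0.9  0.9  0.1 -0.3  1.4  0.4]
red ang fit 262.3712810921722
red direct [ 501.25251476 -167.76974869] 262.52006897314976
brass [346.94469118  15.57567667] 187.70645305751955 152.94938016528474
tip [308.3661571   29.19404082] 228.32226406231993 154.3086291153281
stripend [308.22940311  32.76203402] 230.0139596976029 153.52245849768414
56.02985709907916
[520.94381781  78.30399346  40.        ]
[ 526.4599254  -219.07609952   40.        ]
[663.04754735 -71.18509718  40.        ]
[368.92893264 -69.94974953  40.        ]
[[ 0.976  0.22  -0.   ]
 [ 0.22  -0.976  0.001]
 [-0.    -0.001 -1.   ]] [ 137.4388818  -609.44448931  222.32224233]
```

Axis is at about (515,-69), the red jar at about 262.4° and the pointer at about 153.5°. That means turning about -109° (clockwise), which is positive tool yaw. First I'll rise, travel to the knob and pre-turn -90°.

move_arm(increments=[0, 0, 0, -40, 0, 0, 40, -36, -70, -8, 0, 80, -73, -80, -16, 0, 120, -110, -80, -25, 0, 165, -150, -80, -33, 0, 210, -191, -80, -42, 0, 255, -232, -80, -50, 0, 300, -274, -80, -58, 0, 345, -315, -80, -66, 0, 390, -355, -80, -74, 0, 435, -395, -80, -82, 0, 470, -428, -80, -90])

```text
t: 1.75
ee_pos: [502.9, -86.5, 302.7]
orientation: [-1.955, -2.459, -0.001]
ft_force: [-0.3, -1.4, 0.5]
width: 87.8
```

```bash
python3 - <<'E'
from h import *
from scipy.spatial.transform import Rotation as R
o=ctrl.get_obs();print(o["ee_pos"],o["qpos"],o["ft_force"],np.degrees(o["orientation"]))
d=ctrl.get_image("wrist");cv2.imwrite("pics/wrist1.png",d["frame"][:,:,::-1])
E
```

```text
[502.86860997 -86.47751152 302.73609073] [-1.94051067e-01  1.62029205e-01  1.79807679e+00  7.55792021e-04
  1.18127408e+00 -4.21846361e-01] [-0.2625131  -1.40488343  0.45244457] [-1.12004542e+02 -1.40897998e+02 -6.46801605e-02]
```

View pics/wrist1.png

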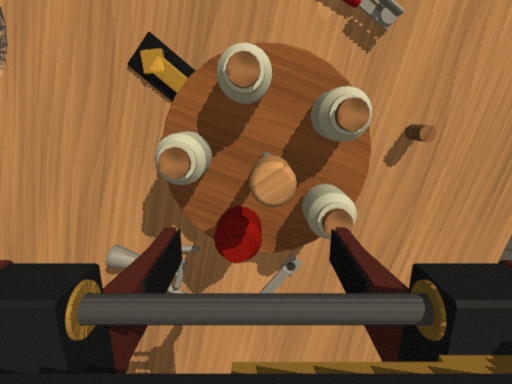

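The wrist view shows the knob's top at about (274,180), red jar at (238,233), and pointer at upper left. I'll get the knob position from this view.

```bash
python3 - <<'E'
from h import *
from scipy.spatial.transform import Rotation as R
o=ctrl.get_obs();d=ctrl.get_image("wrist")
im=d["frame"];cv2.imwrite("pics/w1c.png",cv2.resize(im[140:230,225:325],None,fx=6,fy=6,interpolation=cv2.INTER_CUBIC)[:,:,::-1])
T=np.eye(4);T[:3,:3]=R.from_rotvec(o["orientation"]).as_matrix();T[:3,3]=o["ee_pos"];P=T@d["mount"]
print(np.round(T[:3,:3],3))
print("knob",ray(d,273.5,181,215,P))
cs=[ray(d,*p,132,P)[:2] for p in [(351,115),(337,222),(243,69),(174,163)]];print(np.round(cs,1))
from scipy.optimize import least_squares
r=least_squares(lambda q:np.concatenate([np.array(c)-q[:2]-108*np.array([np.cos(q[2]+2*np.pi/5*j),np.sin(q[2]+2*np.pi/5*j)]) for c,j in zip(cs,[1,0,2,3])]),[515,-69,-.45])
print(r.x,r.fun.round(1))
b=ray(d,152,61,16,P);print(b, np.degrees(np.arctan2(b[1]-r.x[1],b[0]-r.x[0])))
print("red ang",np.degrees(r.x[2])+288)
E
```

```text
[[-0.232  0.973  0.002]
 [ 0.973  0.232  0.003]
 [ 0.002  0.003 -1.   ]]
knob [516.71268903 -60.36341421 215.        ]
[[ 589.3   13.2]
 [ 611.8 -107.3]
 [ 465.9   31. ]
 [ 412.1  -82.5]]
[ 5.16264408e+02 -6.31556991e+01 -4.44503546e-01] [-1.2 -2.  -2.   2.3  1.2 -0.7  2.   0.4]
[332.9115449   26.44624716  16.        ] 153.95589541825933
red ang 262.531822811477
```

View pics/w1c.png

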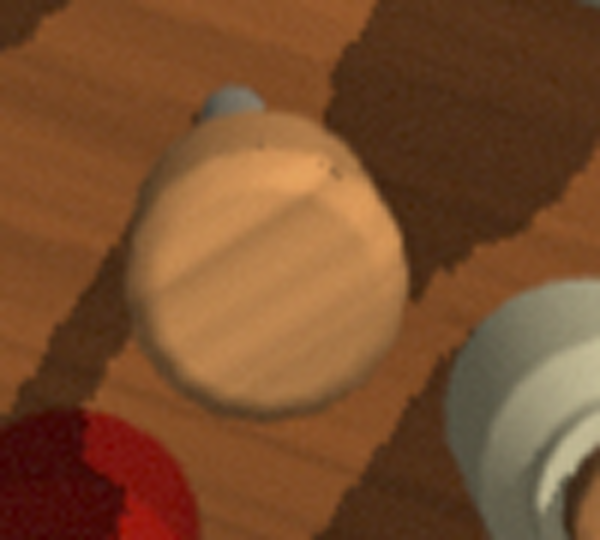

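```bash
python3 - <<'E'
from h import *
from scipy.spatial.transform import Rotation as R
o=ctrl.get_obs();d=ctrl.get_image("wrist")
T=np.eye(4);T[:3,:3]=R.from_rotvec(o["orientation"]).as_matrix();T[:3,3]=o["ee_pos"];P=T@d["mount"]
print("knob",ray(d,269.8,187,216,P), ray(d,269.8,186,212,P))
s=ctrl.get_image("scene")
cv2.imwrite("pics/s1.png",s["frame"][:,:,::-1])
cv2.imwrite("pics/s1c.png",cv2.resize(s["frame"][170:290,120:280],None,fx=5,fy=5,interpolation=cv2.INTER_CUBIC)[:,:,::-1])
s0=cv2.imread("pics/scene0.png");cv2.imwrite("pics/s0c.png",cv2.resize(s0[175:270,130:250],None,fx=6,fy=6,interpolation=cv2.INTER_CUBIC))
E
```

```text
knob [513.20520618 -68.27594804 216.        ] [513.40098563 -68.28880339 212.        ]
```

View pics/s0c.png

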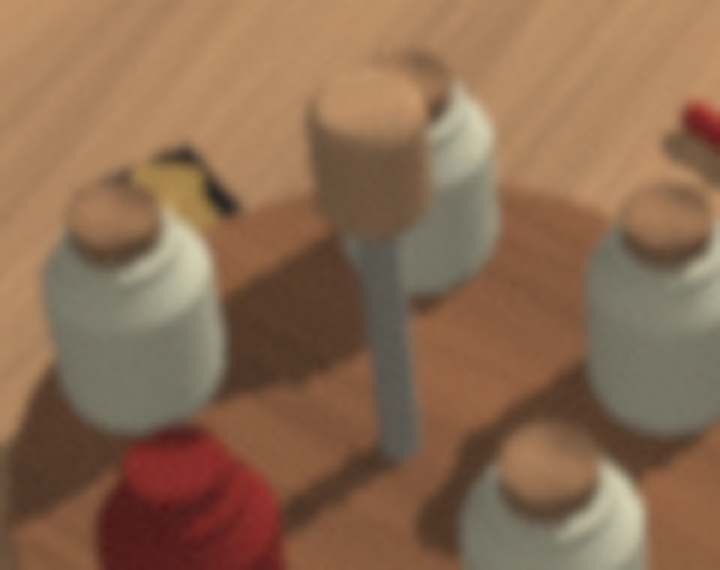

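```bash
python3 - <<'E'
from h import *
from scipy.spatial.transform import Rotation as R
s=ctrl.get_image("scene");print(ray(s,130+369/6,175+103/6,216))
o=ctrl.get_obs();M=R.from_rotvec(o["orientation"]).as_matrix()
print(o["ee_pos"],M.T@(np.array([514,-68,176])-o["ee_pos"]))
E
```

```text
[518.23946877 -68.13071644 216.        ]
[501.34958891 -88.74803226 302.39069352] [ 17.38074485  16.99737823 126.3887653 ]
```

move_arm(increments=[0, 9, 9, 0, 0, 0, 17, 17.5, 20, 0, 0, 17, 17.5, 40, 0, 0, 17, 17.5, 55, 0, 0, 17, 17.5, 55, 0, 0, 17, 17.5, 55, 0])

```text
t: 2.75
ee_pos: [515.0, -68.6, 248.0]
orientation: [-1.963, -2.452, -0.0]
ft_force: [0.6, 0.2, 0.3]
width: 88.1
```

```bash
python3 - <<'E'
from h import *
from scipy.spatial.transform import Rotation as R
o=ctrl.get_obs();M=R.from_rotvec(o["orientation"]).as_matrix()
print(o["ee_pos"],M.round(3).tolist(),o["qvel"].round(3),M.T@(np.array([514.5,-68,176])-o["ee_pos"]))
d=ctrl.get_image("wrist");cv2.imwrite("pics/wrist2.png",d["frame"][:,:,::-1])
s=ctrl.get_image("scene")["frame"];cv2.imwrite("pics/s2c.png",cv2.resize(s[120:290,100:280],None,fx=3.5,fy=3.5,interpolation=cv2.INTER_CUBIC)[:,:,::-1])
E
```

```text
[514.98175144 -68.57458176 247.96217295] [[-0.219, 0.976, -0.0], [0.976, 0.219, 0.0], [0.0, -0.0, -1.0]] [ 0.001 -0.005 -0.004  0.    -0.002 -0.002] [ 0.63972648 -0.33997223 71.96243279]
```

View pics/wrist2.png

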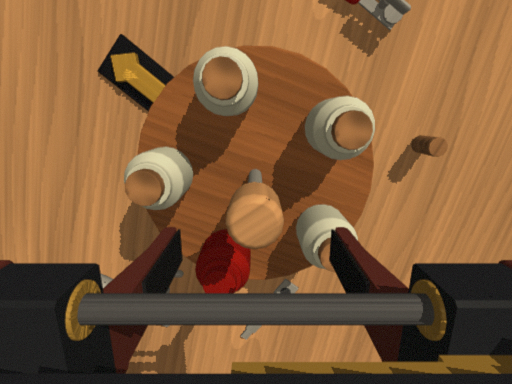

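View pics/s2c.png

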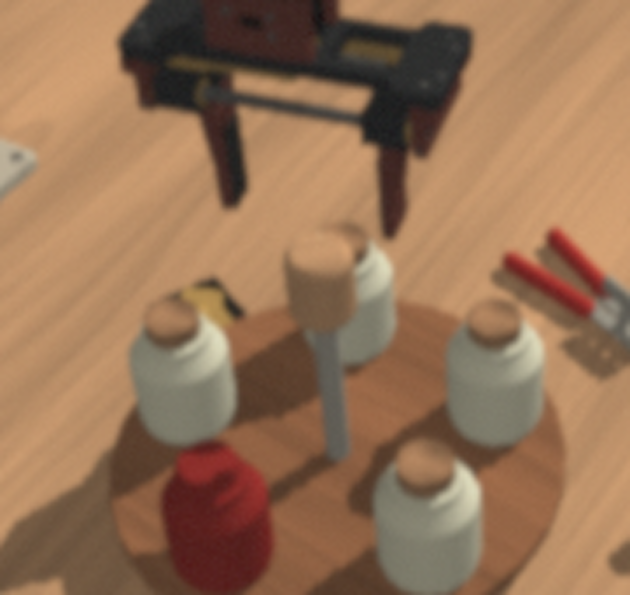

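Wrist view: the knob's top is at about (255,220), centred between the fingers.

```bash
python3 - <<'E'
from h import *
from scipy.spatial.transform import Rotation as R
o=ctrl.get_obs();d=ctrl.get_image("wrist")
im=d["frame"];cv2.imwrite("pics/w2c.png",cv2.resize(im[160:270,205:305],None,fx=5,fy=5,interpolation=cv2.INTER_CUBIC)[:,:,::-1])
T=np.eye(4);T[:3,:3]=R.from_rotvec(o["orientation"]).as_matrix();T[:3,3]=o["ee_pos"];P=T@d["mount"]
for v in(218,220,222):
    k=ray(d,255,v,217,P);print(v,k,T[:3,:3].T@(k-o["ee_pos"]))
E
```

```text
218 [514.28039303 -62.82359344 217.        ] [ 5.69933249  0.40038638 31.17778095]
220 [514.59915188 -64.24743806 217.        ] [ 4.24024385  0.39938946 31.17755245]
222 [514.91913484 -65.67675055 217.        ] [ 2.77555199  0.39838872 31.17732306]
```

View pics/w2c.png

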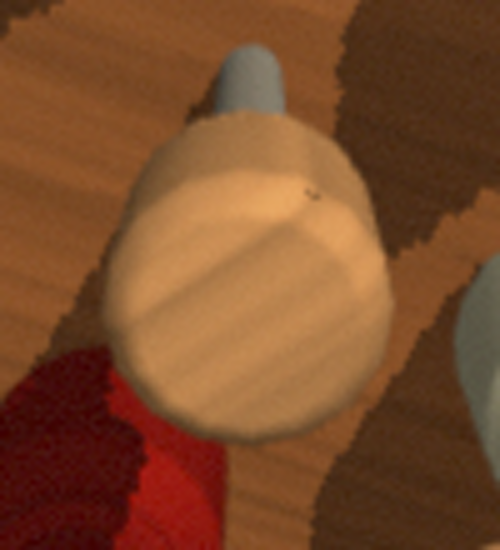

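move_arm(increments=[0, 2, 0, 15, 0, 0, 2, 0, 30, 0, 0, 2, 0, 45, 0, 0, 2, 0, 60, 0, 0, 2, 0, 72, 0, 0, 2, 0, 72, 0, 0, 2, 0, 72, 0])

```text
t: 3.78
ee_pos: [515.0, -66.5, 176.4]
orientation: [1.962, 2.452, 0.001]
ft_force: [0.5, -0.1, -0.8]
width: 87.8
```

move_arm(increments=[60, 0, 0, 0, 0, 90, 0, 0, 0, 0, 120, 0, 0, 0, 0, 150, 0, 0, 0, 0, 180, 0, 0, 0, 0, 255, 0, 0, 0, 0, 255, 0, 0, 0, 0, 255, 0, 0, 0, 0, 255, 0, 0, 0, 0])

```text
t: 4.9
ee_pos: [513.8, -66.7, 176.3]
orientation: [-1.962, -2.452, 0.002]
ft_force: [-4.7, -2.0, 4.7]
width: 41.5
```

```bash
python3 - <<'E'
from h import *
o=ctrl.get_obs();print({k:np.round(v,3) for k,v in o.items()})
E
```

```text
{'t': np.float64(4.9), 'qpos': array([-0.152,  0.332,  1.9  , -0.   ,  0.911, -0.373]), 'qvel': array([ 0.   , -0.   , -0.   ,  0.002,  0.002, -0.001]), 'joint_torque': array([ 1.1970e+00, -4.3204e+01, -2.4999e+01,  6.9200e-01, -1.4360e+00,
        4.1000e-02]), 'ee_pos': array([513.8  , -66.687, 176.253]), 'orientation': array([-1.962e+00, -2.452e+00,  2.000e-03]), 'ft_force': array([-4.658, -2.036,  4.652]), 'moment': array([-0.329,  0.809,  0.062]), 'width': np.float64(41.513)}
```

Gripped (41.5 mm, low force). Now I'll turn it gently and check the direction.

move_arm(increments=[255, 0, 0, 0, 1, 255, 0, 0, 0, 3, 255, 0, 0, 0, 6, 255, 0, 0, 0, 9, 255, 0, 0, 0, 12, 255, 0, 0, 0, 15, 255, 0, 0, 0, 18, 255, 0, 0, 0, 21, 255, 0, 0, 0, 23, 255, 0, 0, 0, 24, 255, 0, 0, 0, 24])

```text
t: 6.28
ee_pos: [514.3, -66.7, 176.3]
orientation: [-2.43, -1.991, 0.001]
ft_force: [3.4, -1.0, -2.8]
width: 41.8
```

```bash
python3 - <<'E'
from h import *
o=ctrl.get_obs();print({k:np.round(v,3) for k,v in o.items()})
d=ctrl.get_image("top")["frame"]
cv2.imwrite("pics/t3.png",cv2.resize(d[150:320,170:420],None,fx=3.2,fy=3.2,interpolation=cv2.INTER_CUBIC)[:,:,::-1])
E
```

```text
{'t': np.float64(6.275), 'qpos': array([-0.152,  0.332,  1.9  , -0.   ,  0.91 ,  0.046]), 'qvel': array([ 0.001,  0.001, -0.   ,  0.001, -0.   , -0.008]), 'joint_torque': array([ 2.7300e-01, -4.5910e+01, -2.2304e+01,  2.0000e-02,  6.1000e-01,
        0.0000e+00]), 'ee_pos': array([514.334, -66.72 , 176.298]), 'orientation': array([-2.430e+00, -1.991e+00,  1.000e-03]), 'ft_force': array([ 3.386, -0.966, -2.786]), 'moment': array([-0.08 , -0.241, -0.074]), 'width': np.float64(41.814)}
```

View pics/t3.png

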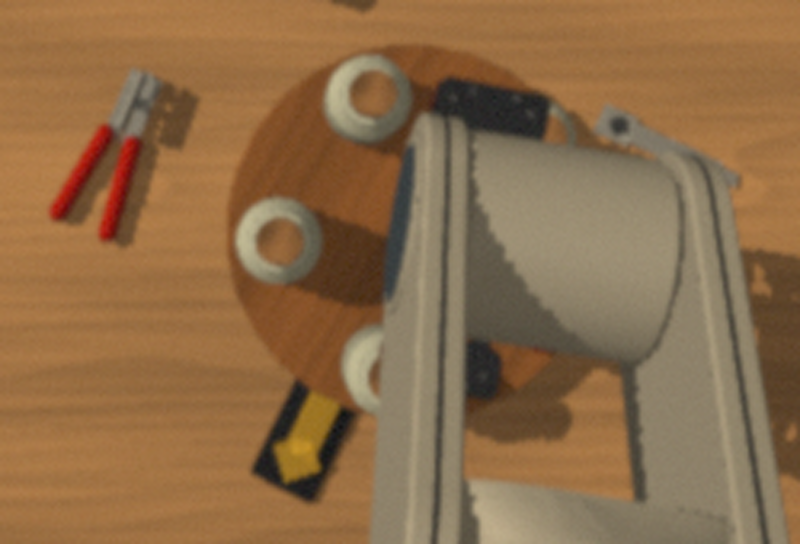

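The carousel turned clockwise with the grip (jars moved about 24°). Continuing.

move_arm(increments=[255, 0, 0, 0, 1, 255, 0, 0, 0, 4, 255, 0, 0, 0, 8, 255, 0, 0, 0, 12, 255, 0, 0, 0, 16, 255, 0, 0, 0, 20, 255, 0, 0, 0, 24, 255, 0, 0, 0, 28, 255, 0, 0, 0, 32, 255, 0, 0, 0, 34, 255, 0, 0, 0, 35, 255, 0, 0, 0, 35])

```text
t: 7.82
ee_pos: [515.0, -67.1, 176.3]
orientation: [2.916, 1.167, 0.001]
ft_force: [4.5, -3.4, -4.1]
width: 41.8
```

move_arm(increments=[255, 0, 0, 0, 1, 255, 0, 0, 0, 4, 255, 0, 0, 0, 8, 255, 0, 0, 0, 12, 255, 0, 0, 0, 16, 255, 0, 0, 0, 20, 255, 0, 0, 0, 24, 255, 0, 0, 0, 28, 255, 0, 0, 0, 32, 255, 0, 0, 0, 34, 255, 0, 0, 0, 35, 255, 0, 0, 0, 35])

```text
t: 9.32
ee_pos: [515.3, -67.7, 176.3]
orientation: [3.132, 0.233, 0.002]
ft_force: [2.9, -5.6, -3.6]
width: 41.1
```

```bash
python3 - <<'E'
from h import *
o=ctrl.get_obs();print({k:np.round(v,3) for k,v in o.items()})
from scipy.spatial.transform import Rotation as R
M=R.from_rotvec(o["orientation"]).as_matrix();print("heading",np.degrees(np.arctan2(M[1,0],M[0,0])))
for n in("top","wrist"):
    d=ctrl.get_image(n)["frame"]; cv2.imwrite(f"pics/{n}4.png",d[:,:,::-1])
    if n=="top":cv2.imwrite("pics/t4.png",cv2.resize(d[150:320,170:420],None,fx=3.2,fy=3.2,interpolation=cv2.INTER_CUBIC)[:,:,::-1])
E
```

```text
{'t': np.float64(9.325), 'qpos': array([-1.530e-01,  3.320e-01,  1.899e+00, -1.000e-03,  9.080e-01,
        1.270e+00]), 'qvel': array([-0.001, -0.   , -0.   , -0.   ,  0.   , -0.005]), 'joint_torque': array([ 2.8770e+00, -4.6492e+01, -2.2127e+01,  5.7800e-01,  8.7100e-01,
       -2.4000e-02]), 'ee_pos': array([515.27 , -67.744, 176.282]), 'orientation': array([3.132e+00, 2.330e-01, 2.000e-03]), 'ft_force': array([ 2.882, -5.555, -3.575]), 'moment': array([-0.175, -0.408, -0.074]), 'width': np.float64(41.108)}
heading 8.509058221447576
```

View pics/t4.png

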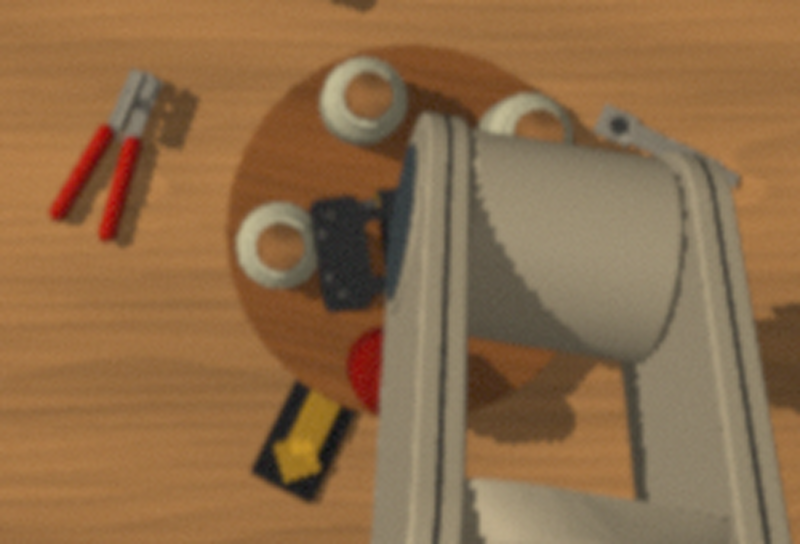

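View pics/wrist4.png

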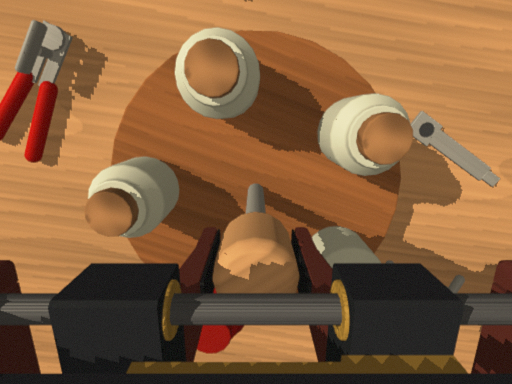

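Red jar now approaches the pointer (crop ~(380,368)). I'll measure the remaining angle from the two visible corks in the top view and three in the wrist view.

```bash
cat > meas.py <<'E'
from h import *
from scipy.spatial.transform import Rotation as R
def ang(ps,c): return [round(float(np.degrees(np.arctan2(p[1]-c[1],p[0]-c[0]))%72),1) for p in ps]
def top(pts,c=(514.3,-68.5)):
    d=ctrl.get_image("top");ps=[ray(d,170+u/3.2,150+v/3.2,132) for u,v in pts]
    print("top",np.round(ps,1)[:,:2].tolist(),ang(ps,c))
    for p in((288,486),(319,411)):
        b=ray(d,170+p[0]/3.2,150+p[1]/3.2,16);print(" ptr",b[:2].round(1),np.degrees(np.arctan2(b[1]-c[1],b[0]-c[0])))
def wr(pts,c):
    o=ctrl.get_obs();d=ctrl.get_image("wrist")
    T=np.eye(4);T[:3,:3]=R.from_rotvec(o["orientation"]).as_matrix();T[:3,3]=o["ee_pos"];P=T@d["mount"]
    ps=[ray(d,u,v,132,P) for u,v in pts];print("wrist",np.round(ps,1)[:,:2].tolist(),ang(ps,c),ang(ps,o["ee_pos"]))
E
python3 - <<'E'
from meas import *
top([(369,95),(280,245)])
wr([(212,67),(386,138),(111,213)],(514.3,-68.5))
print(153.5%72)
E
```

```text
top [[612.2, -25.8], [504.0, 38.0]] [23.5, 23.5]
 ptr [308.4  29.2] 154.62055860535156
 ptr [367.7   4.4] 153.54913734260288
wrist [[614.0, -24.5], [587.0, -147.0], [504.9, 37.8]] [23.8, 24.8, 23.0] [23.6, 24.1, 23.6]
9.5
```

Red jar is at about 167.6° and the pointer at about 153.7°, so about 14° remain.

move_arm(increments=[255, 0, 0, 0, 1, 255, 0, 0, 0, 3, 255, 0, 0, 0, 6, 255, 0, 0, 0, 9, 255, 0, 0, 0, 11, 255, 0, 0, 0, 13, 255, 0, 0, 0, 14, 255, 0, 0, 0, 14, 255, 0, 0, 0, 14, 255, 0, 0, 0, 14])

```text
t: 10.78
ee_pos: [515.3, -68.1, 176.3]
orientation: [3.136, -0.153, 0.003]
ft_force: [2.1, -4.4, -2.8]
width: 41.8
```

```bash
python3 - <<'E'
from h import *
o=ctrl.get_obs();print({k:np.round(v,3) for k,v in o.items()})
from scipy.spatial.transform import Rotation as R
M=R.from_rotvec(o["orientation"]).as_matrix();print("heading",np.degrees(np.arctan2(M[1,0],M[0,0])))
for n in("top","wrist","scene"):
    d=ctrl.get_image(n)["frame"]; cv2.imwrite(f"pics/{n}5.png",d[:,:,::-1])
    if n=="top":cv2.imwrite("pics/t5.png",cv2.resize(d[150:320,170:420],None,fx=3.2,fy=3.2,interpolation=cv2.INTER_CUBIC)[:,:,::-1])
E
```

```text
{'t': np.float64(10.775), 'qpos': array([-0.153,  0.332,  1.899, -0.002,  0.908,  1.516]), 'qvel': array([-0.   ,  0.002, -0.001,  0.002,  0.001, -0.   ]), 'joint_torque': array([  2.487, -45.976, -22.565,   0.373,   0.609,  -0.094]), 'ee_pos': array([515.307, -68.059, 176.31 ]), 'orientation': array([ 3.136e+00, -1.530e-01,  3.000e-03]), 'ft_force': array([ 2.089, -4.385, -2.771]), 'moment': array([-0.052, -0.329, -0.15 ]), 'width': np.float64(41.788)}
heading -5.573467289590364
```

View pics/t5.png

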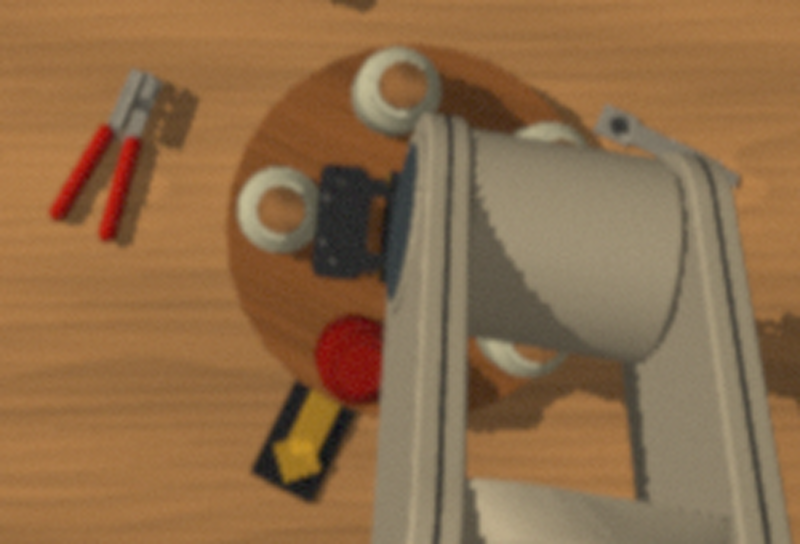

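View pics/wrist5.png

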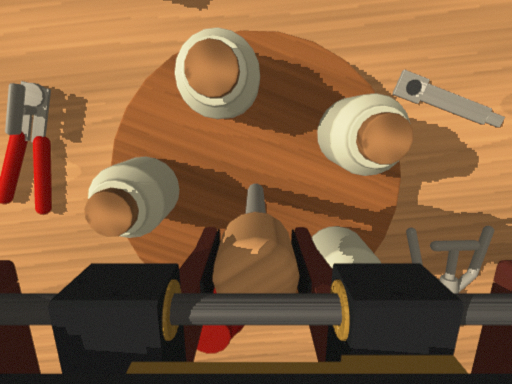

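View pics/scene5.png

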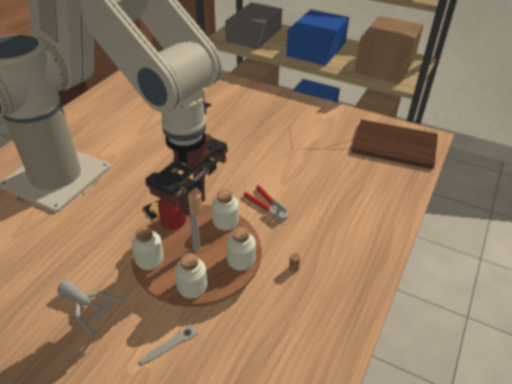

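The red jar (top crop ~(355,360)) stands in line with the pointer, and the corks sit at the same wrist pixels as before, so there was no slip. Final angle check next.

```bash
python3 - <<'E'
from meas import *
top([(405,85),(283,209)])
wr([(212,67),(386,138),(111,213)],(514.3,-68.5))
# pointer centre line from strip side edges in the initial top image, independent of axis
d=ctrl.get_image("top");im=d["frame"];hsv=cv2.cvtColor(im,cv2.COLOR_RGB2HSV)
g=lambda u,v:ray(d,170+u/3.2,150+v/3.2,13)[:2]
for a,b in(((297,382),(252,470)),((356,408),(315,500))):
    v=g(*b)-g(*a);print("edge dir",np.degrees(np.arctan2(v[1],v[0])))
# scene view: corks at z132, pointer unseen
s=ctrl.get_image("scene");cv2.imwrite("pics/s5c.png",cv2.resize(s["frame"][180:300,110:270],None,fx=5,fy=5,interpolation=cv2.INTER_CUBIC)[:,:,::-1])
E
```

```text
top [[619.6, -51.9], [529.7, 36.0]] [8.9, 9.6]
 ptr [308.4  29.2] 154.62055860535156
 ptr [367.7   4.4] 153.54913734260288
wrist [[621.5, -50.0], [565.5, -162.2], [530.8, 37.0]] [9.8, 10.7, 9.1] [9.7, 10.1, 9.6]
edge dir 152.798017506906
edge dir 155.65588969698132
```

View pics/s5c.png

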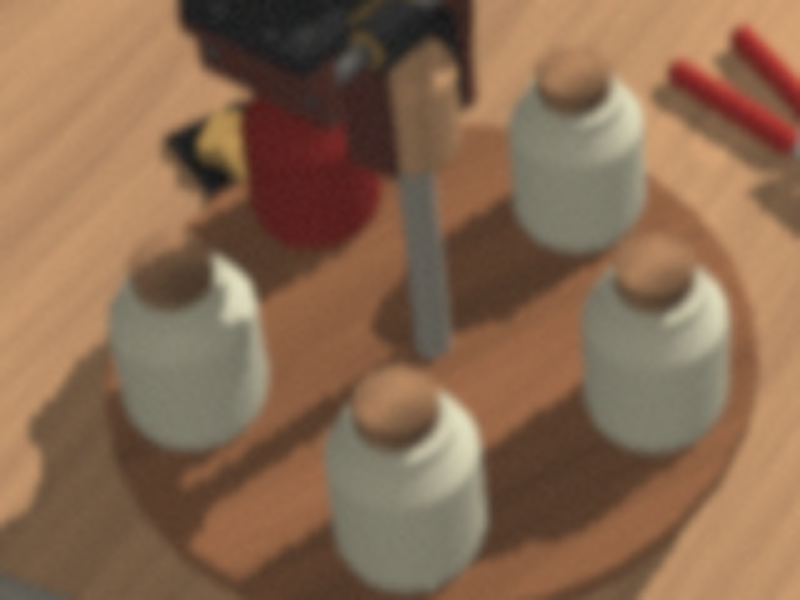

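```bash
python3 -c "
from workcell import ctrl
o=ctrl.get_obs();print(o['width'],o['ft_force'],o['t']);print(ctrl.close_job())"
```

```text
41.307561137009 [ 1.86784199 -4.71542708 -2.65528614] 11.125
the job is handed in; nothing more can be done
None
```

I gripped the wooden knob from above and turned the carousel about 108° clockwise in four slow moves, at most about 0.6 rad/s. I handed the job in at about 11 s, still gripping the knob, with the carousel at rest.

- **Alignment:** The last check put the red jar at about 153–154° and the pointer at about 153.5–154.5°. That is within about 1°, or 2 mm sideways, against the 12 mm allowed.
- **Grip:** The finger opening was 41–42 mm on the 42 mm knob. The corks sat at the same wrist-camera pixels before and after the last turn, so it did not slip then. Wrist force was about 6 N.
- **Bystanders:** They look unmoved in the pictures; I did not measure their positions. I did not see the gripper touch the jars or the board.
- **Disagreements between views:** The axis position differed by 2–4 mm between the cameras. My estimates of the pointer's direction ranged from 152.8° to 155.7°. Even the worst of these leaves the jar well within the allowed range.

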